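Load the drying cabinet and latch its door

ROBOT

A 6-joint arm with a two-finger parallel gripper is mounted at the origin on the work surface. World frame = base frame: x ahead of the robot, y to its left, z up, the work surface at z = 0. Lengths are in m, angles in rad, forces in N, time in s.
With the tool pointing down it reaches from about 0.425 to 0.95 m from the base axis. Payload 3.5 kg.
Tool frame: the origin (TCP) lies midway between the tips of the shut fingers; the grasp point (between the pads) lies 19 mm behind it; z points along the fingers, y is the line along which they close (so a half turn about z gives the same grasp; the last joint's range is limited). The gripper opens to 85 mm and grips with 20 to 120 N. Pads are 22 mm wide; open, the fingers measure 114 mm over their backs; the gripper's body (76 mm by 85 mm) begins 54 mm behind the grasp point. The pads swing forward as they close: fully open they stand 13 mm farther back than shut.
Start: joints at [1.054, 0.286, 1.577, -0, 1.279, -0.15], TCP at [0.242, 0.63, 0.231] pointing down, gripper open.
Joint ranges: [-2.77, 2.77], [-0.9, 2.22], [0.21, 2.48], [-1.53, 4.67], [0.24, 2.81], [-2.84, 2.84]. Speed limits (rad/s): [2.79, 2.79, 3.14, 3.14, 3.14, 3.14].

INTERFACE

Orientations are given as a unit quaternion [x, y, z, w].
In Python, from plant import ctrl gives the robot as it stands.
- The arm moves only by the tool move_arm, never from a script. Its argument "plan" is a list of rows, each an object of numbers: "x", "y", "z": the shift along the tool's x, y, z in m; "yaw": the turn about the tool's z in rad; "fingers": the closure, from 0 (fully open) to 1 (shut). In form: [{"x": .., "y": .., "z": .., "yaw": .., "fingers": ..}, ...]. A call has 1 to 5 rows; each row is the pose to reach, as a shift and turn from the pose commanded when the call began, along the tool's axes at that moment; what a row does not reach only later rows make up. A row lasts 1/10 s, in which the tool goes at most 50 mm and 8.59 degrees, less where a joint would pass 70% of its speed; a pose out of reach is approached as far as the arm can. A call with a gripper value outside its range is refused whole. The fingers move at their own pace and stop on an object; "force" is the grip in N (left out, the last holds). Time passes only in rows, so rows that repeat a pose let the fingers close. It gives the time, the measured TCP pose, the force, the opening and the grip force at its end, in the units of the state.
- ctrl.get_state(): the state, without advancing time (a new reading comes with each control period).
- ctrl.read_camera(name): name is "scene" or "top"; returns the picture (420x560x3 uint8, red, green, blue); there is no depth.
- ctrl.camera_model(name): a dict with "intrinsics" (3x3 intrinsics, pixels), "distortion" ([k1, k2, p1, p2, k3] as OpenCV has them; the pictures are not rectified), "cam_to_world" (4x4, takes a point from camera to world coordinates). Camera axes: x right, y up, looking along -z (the intrinsics and any distortion apply to the point x, -y, -z); pixel columns grow to the right and rows downward; lengths in m; the calibration is good to about 2 mm. A picture is of the moment at which its call begins. camera_model takes no time and is no camera call.
- ctrl.sign_off(): hands the job in; it is judged then, once.
The state is a dict: "time": time; "qpos": joint angles; "dq": joint speeds; "joint_efforts": joint torques, N m; "eef_pos": TCP position; "tcp_rot": TCP orientation; "contact_force": force on the tool from outside, world axes, zero at the start; "wrist_torque": the same for the moment, N m; "opening": opening from 0.0 (shut) to 1.0 (fully open); "finger_force": force on a finger pad.
Only numpy, scipy, OpenCV 4.12 (cv2) and the standard library are available. Lean on these libraries where they do the work, as an engineer would, in place of code of your own. Each camera call takes 0.05 s, during which the arm holds its last target. There are 200 camera calls.

TASK

Take the thick dark slab of bacon (not the sausage) out of the white basket and lay it flat on the pulled-out tray of the drying cabinet, beside the piece already there. Then slide the tray fully home and push the glazed door shut, without slamming it, until it seats on its catch. Leave the sausage in its basket, and do not push the basket, carton, bottle or tape gun about.

Things in the scene. Friction and masses are not known exactly. Their poses are not given: they have to be found in the camera images.
- bacon: the slab to load: hard cured bacon, dark brown-red with pale fat stripes along its sides and top, 120 (x) x 45 (y) x 38 (z) mm, 0.22 kg, lying flat in the basket; origin at the centre of its underside, x along its length
- basket: white open plastic basket, outside 240 (x) x 200 (y) x 65 (z) mm, walls and floor 5 mm; origin at the centre of its underside
- sausage: red sausage, 130 (x) x 30 x 30 mm, in the same basket, to be left in it; origin at the centre of its underside
- tray_piece: dark slab already on the tray, 110 (x) x 45 (y) x 34 (z) mm, lying along the tray on its right (-y) side; origin at the centre of its underside
- cabinet: grey steel drying cabinet fixed on the counter, 260 deep (x) x 300 wide (y) x 240 high (z) mm; origin at the centre of its underside; its open front is at its own x = -130 mm and faces the robot (-x); its roof (12 mm thick) begins 30 mm behind the front
- tray (a joint): how far the tray is pulled out of the cabinet along the cabinet's -x, m: 0 = fully home; about 0.16 at the start; slides with about 1.5 N
- tray_mid (a point): centre of the upper surface of the tray's floor (130 mm above the counter), axes parallel to the cabinet's; aluminium tray, inside 187 (x) x 200 (y) mm, side rims 15 mm above the floor, front rim 21 mm above it. Moves with the tray
- tray_handle (a point): middle of the outer (robot-side) face of the tray's orange handle bar, 206 mm above the counter; bar 130 mm long (y), 28 mm high, 8 mm thick, standing upright over the tray's front rim with its top at 220 mm, tray home: 4 mm behind the cabinet's front plane
- door (a joint): door angle, rad: 0 = shut and seated on the catch, grows as the door swings out towards the robot; about 1.4 to 1.65 at the start. A sprung roller inside the cabinet resists (about 7 N at the free edge) between 0.07 and 0.03 rad, then snaps behind the door's nose and holds it. The door strikes the tray if that is not home
- door_hinge (a point): on the vertical hinge axis, at the door's upper edge (236 mm above the counter), at the cabinet's front left (its own x = -140 mm, y = +145 mm); axes turn with the door: -y runs along the door from hinge to free edge (290 mm), -x is the outward normal of its outer face. Clear panel with red frame, 16 mm thick (outer face 8 mm from the axis), lower edge 22 mm above the counter
- door_push (a point): good place to push: on the door's outer face on its red upper rail, 210 mm from the hinge axis, 215 mm above the counter; the door's steel pull handle, 30 mm proud, is nearer the free edge (268 mm from the axis) and between 85 and 155 mm high. Moves with the door
- carton: brown parcel carton with yellow tape, 200 (x) x 160 (y) x 100 (z) mm, bystander; origin at the centre of its underside
- bottle: amber bottle, 66 mm across, 190 mm high, bystander; origin at the centre of its underside
- tape_gun: blue and orange tape dispenser, 130 (x) x 50 (y) x 90 (z) mm, bystander; origin on the counter below its middle
Things that resemble listed ones, but are neither listed nor needed, are in the scene too. What is shaped like the tray_piece but purple is not meant. What is shaped like the bacon but orange is not meant.

How it is judged:
By the outcome, as a careful person would: the job done as asked, in the order asked, and still so for the second after the job is handed in, with the robot touching nothing.
It also fails if it takes over 69 s, if anything falls off the work surface, if the arm or the gripper's body presses on something with over 40 N, if the wrist force passes 120 N, or if a joint passes its speed limit or range.

## Working session

There is one attempt and no reset: what is moved stays moved. The work goes in short steps, Python scripts to look and compute and a tool call to move; the robot and the scene stay as the last step left them, time stands still between calls to the robot, and variables do not carry over. Pictures are saved under pics/ and viewed, at most 10 in all, crops included, and the job is handed in when it is done.

Besides the shell and the picture viewer there is one more tool, called after "Request:" in YAML: its name, and indented under it one key for each argument. move_arm: Moves the arm, as the interface text tells. Its arguments: {"type":"object","properties":{"plan":{"type":"array"},"force":{"type":"number"}},"required":["plan"]}

```bash
ls; mkdir -p pics; cat > h.py <<'E'
import numpy as np, cv2
from plant import ctrl
def ray(name,uv):
    m=ctrl.camera_model(name);K=np.array(m["intrinsics"],float);d=np.array(m["distortion"],float);T=np.array(m["cam_to_world"])
    p=cv2.undistortPoints(np.array(uv,float).reshape(-1,1,2),K,d).reshape(-1,2)
    r=np.c_[p[:,0],-p[:,1],-np.ones(len(p))]@T[:3,:3].T
    return T[:3,3],r
def plane(name,uv,z):
    o,r=ray(name,uv);return o+r*((z-o[2])/r[:,2])[:,None]
def proj(name,P):
    m=ctrl.camera_model(name);K=np.array(m["intrinsics"],float);d=np.array(m["distortion"],float);T=np.array(m["cam_to_world"])
    c=(np.atleast_2d(P)-T[:3,3])@T[:3,:3];c=c*[1,-1,-1]
    return cv2.projectPoints(c.reshape(-1,1,3),np.zeros(3),np.zeros(3),K,d)[0].reshape(-1,2)
def tri(a,ua,b,ub):
    o1,r1=ray(a,ua);o2,r2=ray(b,ub);out=[]
    for x,y in zip(r1,r2):
        s=np.linalg.lstsq(np.c_[x,-y],o2-o1,rcond=None)[0]
        p,q=o1+s[0]*x,o2+s[1]*y;out.append(np.r_[(p+q)/2,np.linalg.norm(p-q)])
    return np.array(out)
def shot(name,f):
    im=np.ascontiguousarray(ctrl.read_camera(name)[:,:,::-1]);cv2.imwrite(f,im);return im
E
python3 - <<'E'
from h import *
np.set_printoptions(precision=3,suppress=True)
for n in("scene","top"):
    m=ctrl.camera_model(n);print(n,m["cam_to_world"],m["intrinsics"],m["distortion"]);shot(n,f"pics/{n}0.png")
print(ctrl.get_state())
E
```

```text
pics
scene [[ 0.61  -0.672  0.42   1.14 ]
 [ 0.792  0.516 -0.326 -0.384]
 [ 0.002  0.531  0.847  1.332]
 [ 0.     0.     0.     1.   ]] [[394.584   0.    278.354]
 [  0.    394.584 209.678]
 [  0.      0.      1.   ]] [0.022 0.    0.    0.    0.   ]
top [[-0.027  0.993 -0.115  0.435]
 [-1.    -0.026  0.01   0.091]
 [ 0.007  0.115  0.993  1.358]
 [ 0.     0.     0.     1.   ]] [[402.174   0.    280.094]
 [  0.    402.174 210.824]
 [  0.      0.      1.   ]] [0.024 0.    0.    0.    0.   ]
{'time': 0.1, 'qpos': array([ 1.054,  0.287,  1.578,  0.   ,  1.279, -0.15 ]), 'dq': array([-0.002, -0.001, -0.004, -0.001, -0.002,  0.001]), 'joint_efforts': array([  0.001, -40.73 , -29.37 ,  -0.   ,   0.003,  -0.   ]), 'eef_pos': array([0.242, 0.63 , 0.23 ]), 'tcp_rot': array([ 0.182,  0.983, -0.001, -0.   ]), 'contact_force': array([-0.132,  0.327, -0.173]), 'wrist_torque': array([ 0.007, -0.027, -0.059]), 'finger_force': 0.0, 'opening': 0.996939390434186}
```

View pics/scene0.png

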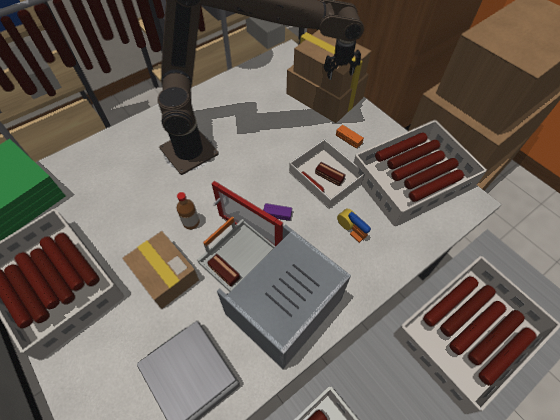

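View pics/top0.png

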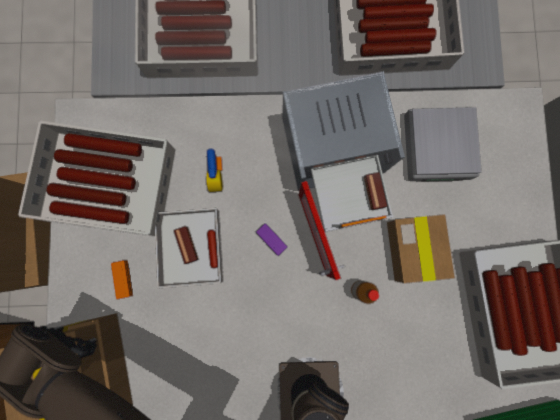

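The scene view shows the small basket at (327,172), with the bacon at (330,174) and the sausage at (312,182). The cabinet is at (285,295) and the door at (247,212). In the top view the basket is at (189,247) and the cabinet roof at (342,125). The tray is at (345,190), with its piece at (375,190), and the door runs from (303,185) to (337,277).

Candidates in the top view:
- **(185,245):** dark red-brown with stripes, wide, in the basket. This fits the bacon.
- **(212,248):** thin and red, the sausage.
- **(121,279):** orange, a decoy.
- **(271,239):** purple, a decoy.
- **(375,190):** the piece already on the tray.

I'll confirm with an enlarged crop.

```bash
python3 - <<'E'
from h import *
t=cv2.imread("pics/top0.png");s=cv2.imread("pics/scene0.png")
def c(im,x,y,w,h): return cv2.resize(im[y:y+h,x:x+w],(400,300),interpolation=cv2.INTER_CUBIC)
cv2.imwrite("pics/crop1.png",np.vstack([np.hstack([c(t,140,200,120,90),c(s,270,130,120,90)]),np.hstack([c(t,280,160,160,120),c(s,190,175,160,120)])]))
E
```

```text
(no output)
```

View pics/crop1.png

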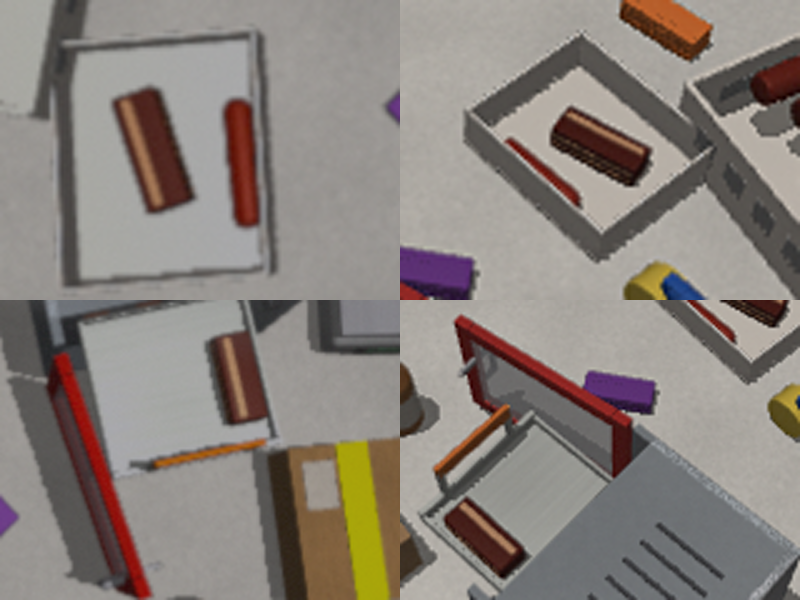

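Confirmed: the striped slab in the basket is the bacon. The sausage is the thin red one against the wall. The tray's left part is empty, and the door is open at the tray's left. Next, measuring.

```bash
python3 - <<'E'
from h import *
np.set_printoptions(precision=4,suppress=True)
I={n:cv2.imread(f"pics/{n}0.png") for n in("top","scene")}
roi={"bacon":{"top":(168,222,202,268),"scene":(313,158,348,188)},"piece":{"top":(362,168,390,212),"scene":(204,252,244,286)},
"handle":{"top":(320,205,392,236),"scene":(198,212,240,255)},"door":{"top":(295,178,345,283),"scene":(205,178,290,240)},"sausage":{"top":(205,225,220,272),"scene":(298,166,326,194)}}
for k,v in roi.items():
  for n,(a,b,c,d) in v.items():
    im=cv2.resize(I[n][b:d,a:c],None,fx=4,fy=4,interpolation=cv2.INTER_CUBIC)
    h=cv2.cvtColor(im,cv2.COLOR_BGR2HSV);H,S,V=[h[...,i].astype(int) for i in range(3)]
    ms={}
    if k in("bacon","piece"):
        ms["all"]=((H<14)|(H>170))&(S>85); ms["stripe"]=(S>70)&(V>135)&(H<22)
    elif k=="handle": ms["all"]=(H>6)&(H<20)&(S>150)
    else: ms["all"]=((H<6)|(H>172))&(S>150)
    for mn,m in ms.items():
        m=m.astype(np.uint8);cs,_=cv2.findContours(m,0,2)
        if not cs: print(k,n,mn,"none");continue
        cc=max(cs,key=cv2.contourArea);f=lambda p:(np.array(p).reshape(-1,2)+.5)/4-.5+[a,b]
        e=cv2.approxPolyDP(cv2.convexHull(cc),5,True)
        r=cv2.minAreaRect(cc)
        print(k,n,mn,"area",cv2.contourArea(cc)/16,"rect",f(r[0])[0],np.array(r[1])/4,"poly",f(e).round(1).tolist())
E
```

```text
bacon top all area 463.96875 rect [185.4836 244.5513] [35.3712 13.842 ] poly [[183.6, 226.6], [187.1, 228.1], [196.9, 257.4], [195.9, 259.4], [185.9, 262.9], [184.1, 262.4], [174.4, 229.9]]
bacon top stripe area 68.78125 rect [182.062  245.3135] [32.4163  2.5474] poly [[177.1, 229.9], [186.6, 255.1], [186.6, 260.9], [176.1, 231.1]]
bacon scene all area 348.90625 rect [329.4344 173.5135] [29.5008 12.9031] poly [[319.9, 162.4], [344.1, 174.4], [339.4, 184.9], [315.4, 172.9], [315.6, 168.1]]
bacon scene stripe area 26.8125 rect [331.2055 169.469 ] [24.824   1.5121] poly [[320.1, 163.9], [342.1, 175.4]]
piece top all area 528.3125 rect [375.1612 190.8085] [34.8555 16.2181] poly [[378.6, 172.6], [386.4, 205.4], [371.9, 208.6], [364.6, 177.6], [366.9, 174.9]]
piece top stripe area 82.78125 rect [373.625 190.5  ] [32.1328  3.0913] poly [[369.9, 174.9], [372.1, 177.1], [377.4, 206.1], [375.4, 204.9]]
piece scene all area 471.28125 rect [223.2788 269.4762] [34.1798 14.9871] poly [[215.9, 253.9], [238.4, 273.6], [238.9, 277.9], [231.6, 285.4], [229.1, 285.4], [207.9, 264.4], [207.9, 260.9]]
pi
[... 406 characters left out ...]
, [204.1, 244.1], [204.1, 240.9], [227.4, 219.1]]
door top all area 603.6875 rect [317.7027 230.883 ] [103.2803  11.8475] poly [[302.1, 181.6], [306.9, 181.9], [339.6, 276.9], [337.6, 278.6], [327.9, 274.9], [298.9, 194.9]]
door scene all area 587.75 rect [247.6673 209.6001] [89.2601 18.455 ] poly [[211.9, 182.9], [214.1, 181.1], [281.4, 221.9], [281.4, 239.4], [274.9, 239.4], [215.6, 198.9]]
sausage top all area 236.21875 rect [212.264  248.4775] [37.0204  7.4783] poly [[209.6, 230.1], [214.6, 232.4], [216.6, 265.9], [214.4, 266.9], [210.4, 264.4], [207.4, 235.1]]
sausage scene all area 46.65625 rect [312.953  180.7327] [28.3195  2.4343] poly [[301.9, 171.9], [321.9, 187.1], [322.9, 190.9]]
```

```bash
python3 - <<'E'
from h import *
np.set_printoptions(precision=4,suppress=True)
print("bacon +y corners/stripe ends/stripe mid\n",tri("top",[(174.4,229.9),(184.1,262.4),(176.6,230.3),(186.4,260.9),(182.06,245.3)],"scene",[(344.1,174.4),(319.9,162.4),(342.1,175.4),(320.1,163.9),(331.2,169.5)]))
print("piece stripe ends,mid\n",tri("top",[(371,175.5),(376.4,205.5),(373.6,190.5)],"scene",[(234.6,275.4),(214.7,256.4),(224.66,265.83)]))
print("handle top ends\n",tri("top",[(382.9,217.5),(342.8,224.7)],"scene",[(204.1,240.9),(230,217.5)]))
print("handle plane .22 top",plane("top",[(385.1,216.1),(344.4,223.4),(380.6,218.9),(341.1,226.1)],.22))
print("handle plane .22 scene",plane("scene",[(204.1,240.9),(227.4,219.1),(232.9,217.1)],.22))
print("door plane .236 top",plane("top",[(302.1,181.6),(306.9,181.9),(339.6,276.9),(337.6,278.6)],.236))
print("door plane .236 scene",plane("scene",[(211.9,182.9),(214.1,181.1),(281.4,221.9),(273,227)],.236))
print("door tri",tri("top",[(338.6,277.7),(306.9,181.9)],"scene",[(213,182),(281.4,221.9)]))
print("sausage mid z.03 ", plane("top",[(212.3,248.5)],.025))
# roof corners by grey contour
t=cv2.imread("pics/top0.png");g=cv2.cvtColor(t,6)
o,r=ray("top",[(280,210)]);print(o)
c=cv2.resize(t[65:235,275:405],None,fx=4.6,fy=3.5);cv2.imwrite("pics/cab.png",cv2.resize(t[65:240,275:410],(617,800//1)) [:600])
big=cv2.resize(t[65:195,275:410],None,fx=4.4,fy=4.4,interpolation=2)
s=cv2.imread("pics/scene0.png");big2=cv2.resize(s[175:365,190:355],None,fx=3,fy=3,interpolation=2)
cv=np.zeros((600,800,3),np.uint8)
b1=cv2.resize(t[65:235,275:405],(400,523));b2=cv2.resize(s[175:365,190:355],(400,461))
cv[:523,:400]=b1;cv[:461,400:]=b2;cv2.imwrite("pics/crop2.png",cv)
E
```

```text
bacon +y corners/stripe ends/stripe mid
 [[0.5331 0.4232 0.0493 0.0022]
 [0.426  0.3898 0.0471 0.0033]
 [0.5312 0.4158 0.0469 0.0001]
 [0.4315 0.384  0.0467 0.0001]
 [0.4825 0.3982 0.0496 0.0021]]
piece stripe ends,mid
 [[ 0.6727 -0.1963  0.1691  0.0029]
 [ 0.5804 -0.209   0.1696  0.0006]
 [ 0.6266 -0.2024  0.1686  0.0015]]
handle top ends
 [[ 0.5391 -0.2134  0.2199  0.0017]
 [ 0.5202 -0.0995  0.2233  0.0056]]
handle plane .22 top [[ 0.5434 -0.2191  0.22  ]
 [ 0.5255 -0.1024  0.22  ]
 [ 0.5357 -0.2059  0.22  ]
 [ 0.5181 -0.0927  0.22  ]]
handle plane .22 scene [[ 0.5386 -0.2141  0.22  ]
 [ 0.5165 -0.1111  0.22  ]
 [ 0.5212 -0.0925  0.22  ]]
door plane .236 top [[ 0.6461  0.0149  0.236 ]
 [ 0.6449  0.0013  0.236 ]
 [ 0.3768 -0.0797  0.236 ]
 [ 0.3723 -0.0739  0.236 ]]
door plane .236 scene [[ 0.3732 -0.0769  0.236 ]
 [ 0.3713 -0.0669  0.236 ]
 [ 0.64    0.0168  0.236 ]
 [ 0.6386 -0.0161  0.236 ]]
door tri [[ 0.3758 -0.0747  0.2423  0.0027]
 [ 0.6447  0.0067  0.2523  0.0099]]
sausage mid z.03  [[0.4696 0.3039 0.025 ]]
[0.435  0.0912 1.3584]
```

View pics/crop2.png

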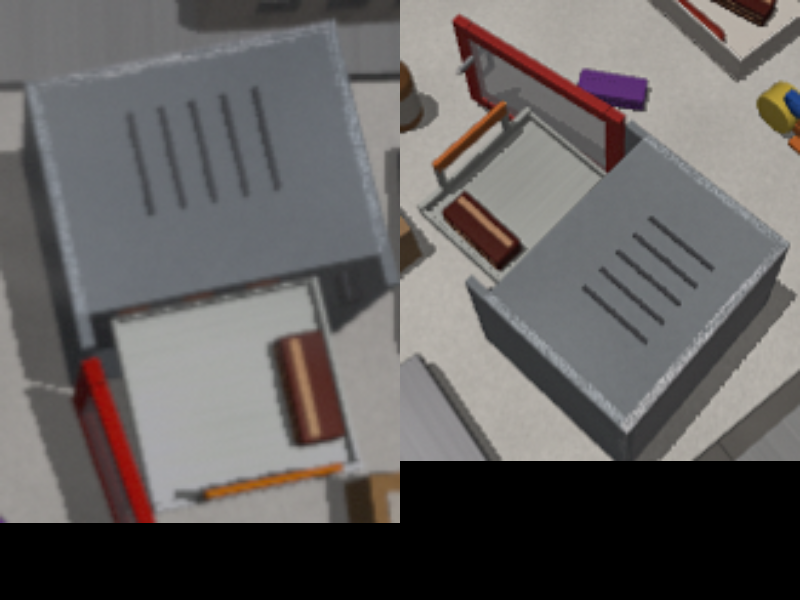

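The crop shows the roof corners in the left view at about (25,85), (335,22), (380,255) and (85,310). The tray's free area lies between the door-side rim and the piece.

```bash
python3 - <<'E'
from h import *
np.set_printoptions(precision=4,suppress=True)
k=lambda p:(275+p[0]*.325,65+p[1]*.325)
R=plane("top",[k(p) for p in[(25,85),(335,22),(380,255),(85,310)]],.24);print(R)
k2=lambda p:(190+(p[0]-400)*165/400,175+p[1]*190/461)
S=plane("scene",[k2(p) for p in[(788,243),(627,432),(490,292),(645,137)]],.24);print(S)
# model: roof centre-local rect corners
L=np.array([[.13,.15],[.13,-.15],[-.10,-.15],[-.10,.15]])
def fit(W):
    lc,wc=L.mean(0),W.mean(0);a,b=L-lc,W-wc
    th=np.arctan2((a[:,0]*b[:,1]-a[:,1]*b[:,0]).sum(),(a*b).sum())
    c,s=np.cos(th),np.sin(th);Rm=np.array([[c,-s],[s,c]]);t=wc-Rm@lc
    print("th",th,"t",t,"res",(W-(L@Rm.T+t)).ravel());return th,t,Rm
fit(R[:,:2])
# scene order: back-left(+y)=(788,243), back-right=(627,432), front-right=(490,292), front-left=(645,137)
fit(S[:,:2])
th,t,Rm=fit((R[:,:2]+S[:,:2])/2)
loc=lambda p:(np.atleast_2d(p)-t)@Rm
print("handle loc",loc([[.5391,-.2134],[.5202,-.0995],[.5434,-.2191],[.5181,-.0927]]))
print("piece stripe loc",loc([[.6727,-.1963],[.5804,-.209]]))
hg=t+Rm@[-.14,.145];print("hinge",hg,"free dir",np.array([.3745,-.0745])-hg,"loc free",loc([.3745,-.0745]))
E
```

```text
[[ 0.9077  0.0615  0.24  ]
 [ 0.9619 -0.2331  0.24  ]
 [ 0.7357 -0.2627  0.24  ]
 [ 0.6909  0.0122  0.24  ]]
[[ 0.9094  0.0644  0.24  ]
 [ 0.9637 -0.2273  0.24  ]
 [ 0.7396 -0.258   0.24  ]
 [ 0.688   0.018   0.24  ]]
th 0.1737646051176597 t [ 0.8093 -0.1081] res [-0.0037 -0.0006 -0.0013  0.0003 -0.001   0.0105  0.0061 -0.0102]
th 0.17946329190242416 t [ 0.8104 -0.1034] res [-0.0021 -0.003  -0.0015  0.0005  0.0008  0.0108  0.0028 -0.0083]
th 0.17661568978863915 t [ 0.8099 -0.1058] res [-0.0029 -0.0018 -0.0014  0.0004 -0.0001  0.0106  0.0044 -0.0092]
handle loc [[-0.2855 -0.0584]
 [-0.2841  0.0571]
 [-0.2822 -0.0648]
 [-0.2849  0.0641]]
piece stripe loc [[-0.1509 -0.065 ]
 [-0.244  -0.0613]]
hinge [0.6466 0.0124] free dir [-0.2721 -0.0869] loc free [[-0.4231  0.1073]]
```

```bash
cat >> h.py <<'E'
def go(x,y,z,tooly=None):
    """shift in current tool axes + yaw to reach world point, tool-y world heading (mod pi)"""
    from scipy.spatial.transform import Rotation as Rn
    s=ctrl.get_state();R=Rn.from_quat(s["tcp_rot"]).as_matrix();d=R.T@(np.array([x,y,z])-s["eef_pos"])
    yaw=0
    if tooly is not None:
        a=np.arctan2(R[1,1],R[0,1]);yaw=-((tooly-a+np.pi/2)%np.pi-np.pi/2)
    return np.round(d,4),round(yaw,3)
E
python3 - <<'E'
from h import *
np.set_printoptions(precision=4,suppress=True)
print("top silh z.043",plane("top",[(174.4,229.9),(184.1,262.4)],.043).round(4).tolist(),"right edge top",plane("top",[(187.1,228.1),(196.9,257.4)],.043),plane("top",[(187.1,228.1),(196.9,257.4)],.005))
print("scene z.043",plane("scene",[(344.1,174.4),(319.9,162.4)],.043), "low",plane("scene",[(339.4,184.9),(315.4,172.9)],.005))
k=lambda p:(140+p[0]*.3,200+p[1]*.3)
print("basket rim",plane("top",[k(p) for p in[(65,42),(255,35),(268,268),(68,285)]],.065))
print("sausage edge",plane("top",[(207.4,235.1),(210.4,264.4)],.02))
# predicted box, centre (.486,.385) yaw .305
c,s=np.cos(.305),np.sin(.305)
P=[(.486+c*a-s*b,.385+s*a+c*b,z) for z in(.043,.005) for a,b in((.06,.0225),(-.06,.0225),(-.06,-.0225),(.06,-.0225))]
print(proj("top",P).round(1).tolist(),proj("scene",P).round(1).tolist())
print(plane("top",[(367,293)],.19), plane("top",[(393,222),(395,280)],.1))
print(go(.486,.385,.12,.305+np.pi/2))
E
```

```text
top silh z.043 [[0.5329, 0.4238, 0.043], [0.4269, 0.3922, 0.043]] right edge top [[0.5377 0.3826 0.043 ]
 [0.4418 0.3509 0.043 ]] [[0.5407 0.391  0.005 ]
 [0.442  0.3584 0.005 ]]
scene z.043 [[0.5306 0.4282 0.043 ]
 [0.4229 0.3908 0.043 ]] low [[0.5408 0.3999 0.005 ]
 [0.433  0.3616 0.005 ]]
basket rim [[0.5884 0.4662 0.065 ]
 [0.5905 0.2831 0.065 ]
 [0.3673 0.2726 0.065 ]
 [0.3569 0.4613 0.065 ]]
sausage edge [[0.5144 0.3206 0.02  ]
 [0.4178 0.3113 0.02  ]]
[[174.2, 228.8], [185.3, 263.9], [198.6, 259.3], [187.4, 224.3], [177.1, 229.6], [187.9, 263.7], [200.8, 259.2], [189.9, 225.3]] [[344.4, 175.8], [319.3, 162.5], [313.6, 169.6], [338.8, 183.1], [343.1, 181.3], [318.5, 168.2], [312.9, 175.1], [337.6, 188.6]]
[[ 0.3271 -0.1628  0.19  ]] [[ 0.5356 -0.2755  0.1   ]
 [ 0.356  -0.2708  0.1   ]]
(array([-0.3158, -0.1405,  0.1102]), np.float64(-0.672))
```

The predicted box corners match both silhouettes within about 3 px, so the bacon is at about (0.486, 0.388) with yaw 0.305. Moving above it.

Request:
move_arm:
  plan:
    - {"x": -0.317,"y": -0.137,"z": 0.05,"yaw": -0.672,"fingers": 0.12}
    - {"x": -0.317,"y": -0.137,"z": 0.05,"yaw": -0.672,"fingers": 0.12}
    - {"x": -0.317,"y": -0.137,"z": 0.05,"yaw": -0.672,"fingers": 0.12}
    - {"x": -0.317,"y": -0.137,"z": 0.05,"yaw": -0.672,"fingers": 0.12}
    - {"x": -0.317,"y": -0.137,"z": 0.05,"yaw": -0.672,"fingers": 0.12}
  force: 40

```text
time: 0.6
eef_pos: [0.4152, 0.4599, 0.1956]
tcp_rot: [-0.155, 0.988, -0.0, -0.0]
contact_force: [0.6, 0.9, -0.4]
opening: 0.878
finger_force: 0.0
```

```bash
python3 -c "
from h import *
s=ctrl.get_state();print(s['time'],s['eef_pos'],s['tcp_rot'],s['opening']);print(go(.486,.388,.1,.305+np.pi/2))"
```

```text
0.6 [0.4152485  0.45985624 0.19563425] [-1.54569943e-01  9.87981784e-01 -1.45774747e-04 -3.25233915e-04] 0.8781061694929528
(array([-0.0455, -0.09  ,  0.0956]), np.float64(0.005))
```

Request:
move_arm:
  plan:
    - {"x": -0.045,"y": -0.09,"z": 0.09,"yaw": 0.0,"fingers": 0.12}
    - {"x": -0.045,"y": -0.09,"z": 0.09,"yaw": 0.0,"fingers": 0.12}
    - {"x": -0.045,"y": -0.09,"z": 0.09,"yaw": 0.0,"fingers": 0.12}
    - {"x": -0.045,"y": -0.09,"z": 0.09,"yaw": 0.0,"fingers": 0.12}
    - {"x": -0.045,"y": -0.09,"z": 0.09,"yaw": 0.0,"fingers": 0.12}

```text
time: 1.1
eef_pos: [0.4843, 0.3885, 0.1055]
tcp_rot: [-0.151, 0.988, -0.0, -0.001]
contact_force: [-0.4, 0.3, 1.0]
opening: 0.882
finger_force: 0.0
```

```bash
python3 - <<'E'
from h import *
print(ctrl.get_state()['eef_pos'],go(.486,.388,.006,.305+np.pi/2))
a=shot("top","pics/t1.png");b=shot("scene","pics/s1.png")
r=lambda im,x,y:cv2.resize(im[y:y+120,x:x+160],(400,300),interpolation=2)
cv2.imwrite("pics/crop3.png",np.hstack([r(a,110,185),r(b,250,100)]))
E
```

```text
[0.48425354 0.38851435 0.1054628 ] (array([-0.0017, -0.001 ,  0.0995]), np.float64(-0.001))
```

View pics/crop3.png

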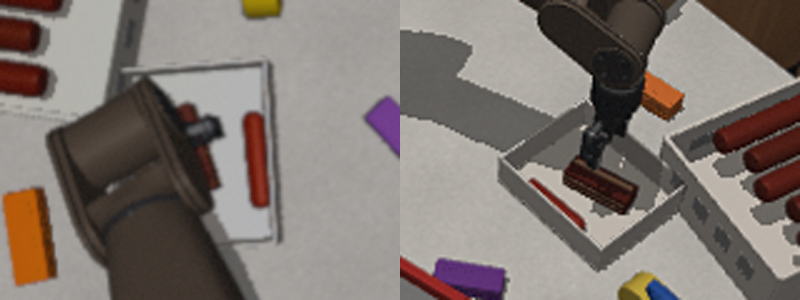

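The crop shows the gripper directly over the bacon's middle at (600,180), with the sausage clear of the fingers at (257,160). Descending and gripping.

Request:
move_arm:
  plan:
    - {"x": -0.002,"y": -0.001,"z": 0.03,"yaw": 0,"fingers": 0.12}
    - {"x": -0.002,"y": -0.001,"z": 0.06,"yaw": 0,"fingers": 0.12}
    - {"x": -0.002,"y": -0.001,"z": 0.08,"yaw": 0,"fingers": 0.12}
    - {"x": -0.002,"y": -0.001,"z": 0.099,"yaw": 0,"fingers": 0.12}
    - {"x": -0.002,"y": -0.001,"z": 0.099,"yaw": 0,"fingers": 0.12}

```text
time: 1.7
eef_pos: [0.4846, 0.3892, 0.0058]
tcp_rot: [-0.153, 0.988, -0.001, -0.002]
contact_force: [0.2, 0.0, -0.3]
opening: 0.875
finger_force: 0.0
```

Request:
move_arm:
  plan:
    - {"x": 0,"y": 0,"z": 0,"yaw": 0,"fingers": 0.8}
    - {"x": 0,"y": 0,"z": 0,"yaw": 0,"fingers": 0.8}
    - {"x": 0,"y": 0,"z": 0,"yaw": 0,"fingers": 0.8}
    - {"x": 0,"y": 0,"z": 0,"yaw": 0,"fingers": 0.8}
    - {"x": 0,"y": 0,"z": 0,"yaw": 0,"fingers": 0.8}
  force: 50

```text
time: 2.2
eef_pos: [0.4882, 0.3902, 0.01]
tcp_rot: [-0.152, 0.988, 0.001, 0.002]
contact_force: [-1.9, 2.1, 6.2]
opening: 0.52
finger_force: 54.1
```

Bacon gripped (44 mm opening). Lifting.

Request:
move_arm:
  plan:
    - {"x": 0,"y": 0,"z": -0.04,"yaw": 0,"fingers": 0.8}
    - {"x": 0,"y": 0,"z": -0.09,"yaw": 0,"fingers": 0.8}
    - {"x": 0,"y": 0,"z": -0.14,"yaw": 0,"fingers": 0.8}
    - {"x": 0,"y": 0,"z": -0.19,"yaw": 0,"fingers": 0.8}
    - {"x": 0,"y": 0,"z": -0.24,"yaw": 0,"fingers": 0.8}

```text
time: 2.7
eef_pos: [0.4859, 0.3879, 0.2485]
tcp_rot: [-0.152, 0.988, -0.001, -0.001]
contact_force: [1.1, 1.1, -3.5]
opening: 0.517
finger_force: 52.9
```

Request:
move_arm:
  plan:
    - {"x": 0,"y": 0,"z": -0.05,"yaw": 0,"fingers": 0.8}
    - {"x": 0,"y": 0,"z": -0.05,"yaw": 0,"fingers": 0.8}
    - {"x": 0,"y": 0,"z": -0.05,"yaw": 0,"fingers": 0.8}

```text
time: 3.0
eef_pos: [0.487, 0.3886, 0.2987]
tcp_rot: [-0.152, 0.988, 0.0, 0.001]
contact_force: [-0.8, 0.0, -3.5]
opening: 0.517
finger_force: 53.1
```

```bash
python3 - <<'E'
from h import *
np.set_printoptions(precision=4,suppress=True)
s=ctrl.get_state();print(s['time'],s['eef_pos'],s['opening'],s['contact_force'])
print(go(.617,-.104,.29,.174+np.pi/2))
a=shot("top","pics/t2.png");b=shot("scene","pics/s2.png")
x,y=proj("top",s['eef_pos'])[0].astype(int)-[60,45];u,v=proj("scene",s['eef_pos'])[0].astype(int)-[60,45]
print(x,y,u,v)
r=lambda im,x,y:cv2.resize(im[max(y,0):max(y,0)+90,x:x+120],(400,300),interpolation=2)
cv2.imwrite("pics/crop4.png",np.hstack([r(a,x,y),r(b,u,v)]))
E
```

```text
3.0 [0.487  0.3886 0.2987] 0.516754387849371 [-0.768   0.0348 -3.5168]
(array([ 0.0239, -0.5089,  0.0086]), np.float64(0.131))
103 195 277 83
```

View pics/crop4.png

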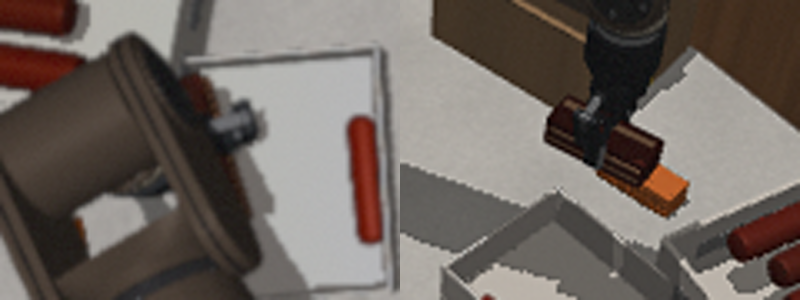

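The bacon is held level and about centred at (605,140), and the sausage is still in the basket at (365,180). Carrying it to the tray.

Request:
move_arm:
  plan:
    - {"x": 0.024,"y": -0.509,"z": 0.005,"yaw": 0.131,"fingers": 0.8}
    - {"x": 0.024,"y": -0.509,"z": 0.005,"yaw": 0.131,"fingers": 0.8}
    - {"x": 0.024,"y": -0.509,"z": 0.005,"yaw": 0.131,"fingers": 0.8}
    - {"x": 0.024,"y": -0.509,"z": 0.005,"yaw": 0.131,"fingers": 0.8}
    - {"x": 0.024,"y": -0.509,"z": 0.005,"yaw": 0.131,"fingers": 0.8}

```text
time: 3.6
eef_pos: [0.5493, 0.145, 0.2912]
tcp_rot: [-0.087, 0.996, -0.0, -0.003]
contact_force: [1.0, 0.1, -2.5]
opening: 0.522
finger_force: 53.2
```

```bash
python3 -c "
from h import *
s=ctrl.get_state();print(s['time'],s['eef_pos'],s['opening']);print(go(.617,-.104,.29,.174+np.pi/2))"
```

```text
3.6 [0.54931853 0.14496518 0.29121529] 0.5224093980965455
(array([-0.0235, -0.2569,  0.001 ]), np.float64(0.0))
```

Request:
move_arm:
  plan:
    - {"x": -0.023,"y": -0.255,"z": 0.0,"yaw": 0,"fingers": 0.8}
    - {"x": -0.023,"y": -0.255,"z": 0.0,"yaw": 0,"fingers": 0.8}
    - {"x": -0.023,"y": -0.255,"z": 0.0,"yaw": 0,"fingers": 0.8}
    - {"x": -0.023,"y": -0.255,"z": 0.0,"yaw": 0,"fingers": 0.8}
    - {"x": -0.023,"y": -0.255,"z": 0.0,"yaw": 0,"fingers": 0.8}

```text
time: 4.1
eef_pos: [0.6147, -0.0961, 0.291]
tcp_rot: [-0.087, 0.996, 0.001, -0.003]
contact_force: [0.4, 1.0, -2.6]
opening: 0.517
finger_force: 53.2
```

Request:
move_arm:
  plan:
    - {"x": 0,"y": 0,"z": 0,"yaw": 0,"fingers": 0.8}
    - {"x": 0,"y": 0,"z": 0.0,"yaw": 0,"fingers": 0.8}

```text
time: 4.3
eef_pos: [0.6147, -0.0953, 0.2911]
tcp_rot: [-0.086, 0.996, 0.002, -0.003]
contact_force: [-0.9, -1.0, -3.7]
opening: 0.519
finger_force: 53.3
```

```bash
python3 - <<'E'
from h import *
np.set_printoptions(precision=4,suppress=True)
s=ctrl.get_state();print(s['time'],s['eef_pos'],s['opening'],s['contact_force'])
print(go(.617,-.104,.137,.174+np.pi/2))
a=shot("top","pics/t3.png");b=shot("scene","pics/s3.png")
r=lambda im,x,y:cv2.resize(im[y:y+120,x:x+160],(400,300),interpolation=2)
cv2.imwrite("pics/crop5.png",np.hstack([r(a,270,150),r(b,190,160)]))
E
```

```text
4.3 [ 0.6147 -0.0953  0.2911] 0.518937999141846 [-0.8772 -0.9534 -3.6975]
(array([-0.0017, -0.0096,  0.1541]), np.float64(-0.003))
```

View pics/crop5.png

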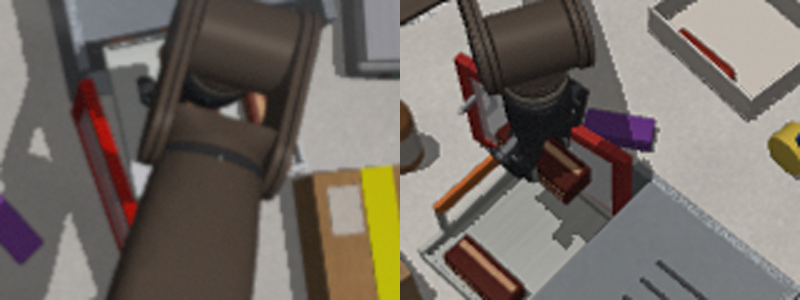

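The bacon is over the tray's empty left half at (565,170), clear of the handle and the roof edge. Descending gently.

Request:
move_arm:
  plan:
    - {"x": -0.002,"y": -0.01,"z": 0.03,"yaw": 0,"fingers": 0.8}
    - {"x": -0.002,"y": -0.01,"z": 0.06,"yaw": 0,"fingers": 0.8}
    - {"x": -0.002,"y": -0.01,"z": 0.09,"yaw": 0,"fingers": 0.8}
    - {"x": -0.002,"y": -0.01,"z": 0.11,"yaw": 0,"fingers": 0.8}
    - {"x": -0.002,"y": -0.01,"z": 0.125,"yaw": 0,"fingers": 0.8}

```text
time: 4.9
eef_pos: [0.6182, -0.1015, 0.1673]
tcp_rot: [-0.088, 0.996, 0.001, -0.002]
contact_force: [-0.7, -0.1, -2.6]
opening: 0.522
finger_force: 53.4
```

Request:
move_arm:
  plan:
    - {"x": 0,"y": 0,"z": 0.01,"yaw": 0,"fingers": 0.8}
    - {"x": 0,"y": 0,"z": 0.018,"yaw": 0,"fingers": 0.8}
    - {"x": 0,"y": 0,"z": 0.022,"yaw": 0,"fingers": 0.8}
    - {"x": 0,"y": 0,"z": 0.025,"yaw": 0,"fingers": 0.8}
    - {"x": 0,"y": 0,"z": 0.025,"yaw": 0,"fingers": 0.8}

```text
time: 5.4
eef_pos: [0.6198, -0.1039, 0.1453]
tcp_rot: [-0.087, 0.996, -0.0, 0.0]
contact_force: [-0.4, 0.3, -1.9]
opening: 0.521
finger_force: 53.4
```

```bash
python3 -c "
from h import *
s=ctrl.get_state();print(s['time'],s['eef_pos'],s['contact_force'],s['wrist_torque']);print(go(.617,-.104,.137,.174+np.pi/2))"
```

```text
5.4 [ 0.6197635  -0.10394362  0.14531944] [-0.35333909  0.29935527 -1.93092437] [-0.02202127  0.02082045  0.02011011]
(array([0.0027, 0.0004, 0.0083]), np.float64(0.0))
```

Request:
move_arm:
  plan:
    - {"x": 0,"y": 0,"z": 0.002,"yaw": 0,"fingers": 0.8}
    - {"x": 0,"y": 0,"z": 0.004,"yaw": 0,"fingers": 0.8}
    - {"x": 0,"y": 0,"z": 0.004,"yaw": 0,"fingers": 0.8}

```text
time: 5.7
eef_pos: [0.6195, -0.1039, 0.1409]
tcp_rot: [-0.087, 0.996, 0.0, -0.0]
contact_force: [-0.2, -0.2, -3.0]
opening: 0.522
finger_force: 53.4
```

Request:
move_arm:
  plan:
    - {"x": 0,"y": 0,"z": 0.002,"yaw": 0,"fingers": 0.8}
    - {"x": 0,"y": 0,"z": 0.003,"yaw": 0,"fingers": 0.8}
    - {"x": 0,"y": 0,"z": 0.003,"yaw": 0,"fingers": 0.8}

```text
time: 6.0
eef_pos: [0.6194, -0.1038, 0.1376]
tcp_rot: [-0.087, 0.996, 0.0, -0.0]
contact_force: [-0.0, -0.0, -2.6]
opening: 0.52
finger_force: 53.4
```

Request:
move_arm:
  plan:
    - {"x": 0,"y": 0,"z": 0.002,"yaw": 0,"fingers": 0.8}
    - {"x": 0,"y": 0,"z": 0.002,"yaw": 0,"fingers": 0.8}
    - {"x": 0,"y": 0,"z": 0.003,"yaw": 0,"fingers": 0.8}

```text
time: 6.3
eef_pos: [0.6196, -0.1038, 0.1351]
tcp_rot: [-0.087, 0.996, -0.0, 0.0]
contact_force: [-2.4, -0.3, 1.8]
opening: 0.516
finger_force: 53.9
```

Request:
move_arm:
  plan:
    - {"x": 0,"y": 0,"z": 0.001,"yaw": 0,"fingers": 0.8}
    - {"x": 0,"y": 0,"z": 0.002,"yaw": 0,"fingers": 0.8}
    - {"x": 0,"y": 0,"z": 0.002,"yaw": 0,"fingers": 0.8}

```text
time: 6.6
eef_pos: [0.6207, -0.1037, 0.135]
tcp_rot: [-0.087, 0.996, -0.0, 0.001]
contact_force: [-1.3, 1.0, 5.0]
opening: 0.522
finger_force: 54.3
```

Contact at z≈0.135, as expected. Releasing and lifting.

Request:
move_arm:
  plan:
    - {"x": 0,"y": 0,"z": -0.002,"yaw": 0,"fingers": 0.25}
    - {"x": 0,"y": 0,"z": -0.002,"yaw": 0,"fingers": 0.25}
    - {"x": 0,"y": 0,"z": -0.002,"yaw": 0,"fingers": 0.25}
    - {"x": 0,"y": 0,"z": -0.002,"yaw": 0,"fingers": 0.25}

```text
time: 7.0
eef_pos: [0.6194, -0.1039, 0.1345]
tcp_rot: [-0.087, 0.996, -0.0, -0.0]
contact_force: [-1.1, 0.2, -0.2]
opening: 0.749
finger_force: 0.0
```

Request:
move_arm:
  plan:
    - {"x": 0,"y": 0,"z": -0.015,"yaw": 0,"fingers": 0.25}
    - {"x": 0,"y": 0,"z": -0.04,"yaw": 0,"fingers": 0.25}
    - {"x": 0,"y": 0,"z": -0.08,"yaw": 0,"fingers": 0.25}
    - {"x": 0,"y": 0,"z": -0.12,"yaw": 0,"fingers": 0.25}
    - {"x": 0,"y": 0,"z": -0.17,"yaw": 0,"fingers": 0.25}

```text
time: 7.5
eef_pos: [0.6187, -0.1036, 0.3059]
tcp_rot: [-0.087, 0.996, 0.0, -0.001]
contact_force: [1.0, -0.3, -1.0]
opening: 0.749
finger_force: 0.0
```

```bash
python3 - <<'E'
from h import *
np.set_printoptions(precision=4,suppress=True)
s=ctrl.get_state();print(s['time'],s['eef_pos'],s['opening'],s['contact_force'])
th=.174;R=np.array([[np.cos(th),-np.sin(th)],[np.sin(th),np.cos(th)]]);t=np.array([.81,-.106])
p=t+R@[-.345,0];print("prepush",p,go(*p,.31,th+np.pi/2))
E
```

```text
7.5 [ 0.6187 -0.1036  0.3059] 0.7492540709271487 [ 1.0296 -0.3175 -0.987 ]
prepush [ 0.4702 -0.1657] (array([ 0.157 , -0.0355, -0.0038]), np.float64(0.0))
```

Released. Moving to in front of the handle with shut fingers, then looking.

Request:
move_arm:
  plan:
    - {"x": 0.157,"y": -0.035,"z": 0,"yaw": 0,"fingers": 1}
    - {"x": 0.157,"y": -0.035,"z": 0,"yaw": 0,"fingers": 1}
    - {"x": 0.157,"y": -0.035,"z": 0,"yaw": 0,"fingers": 1}
    - {"x": 0.157,"y": -0.035,"z": 0,"yaw": 0,"fingers": 1}
    - {"x": 0.157,"y": -0.035,"z": 0,"yaw": 0,"fingers": 1}

```text
time: 8.0
eef_pos: [0.4702, -0.1661, 0.3063]
tcp_rot: [-0.086, 0.996, -0.001, 0.001]
contact_force: [0.9, -0.8, -0.9]
opening: -0.0
finger_force: 0.0
```

Request:
move_arm:
  plan:
    - {"x": 0,"y": 0,"z": 0.04,"yaw": 0,"fingers": 1}
    - {"x": 0,"y": 0,"z": 0.08,"yaw": 0,"fingers": 1}
    - {"x": 0,"y": 0,"z": 0.105,"yaw": 0,"fingers": 1}
    - {"x": 0,"y": 0,"z": 0.105,"yaw": 0,"fingers": 1}

```text
time: 8.4
eef_pos: [0.4699, -0.1637, 0.1958]
tcp_rot: [-0.087, 0.996, 0.003, -0.003]
contact_force: [-0.5, -0.1, -0.2]
opening: 0.002
finger_force: 0.0
```

```bash
python3 - <<'E'
from h import *
np.set_printoptions(precision=4,suppress=True)
s=ctrl.get_state();print(s['time'],s['eef_pos'],s['opening'],s['contact_force'])
th=.174;R=np.array([[np.cos(th),-np.sin(th)],[np.sin(th),np.cos(th)]]);t=np.array([.81,-.106])
print("local",R.T@(s['eef_pos'][:2]-t))
for lx in(-.3,-.15,-.137): print(lx,go(*(t+R@[lx,0]),.2,th+np.pi/2))
a=shot("top","pics/t4.png");b=shot("scene","pics/s4.png")
r=lambda im,x,y:cv2.resize(im[y:y+120,x:x+160],(400,300),interpolation=2)
cv2.imwrite("pics/crop6.png",np.hstack([r(a,270,150),r(b,190,160)]))
E
```

```text
8.4 [ 0.4699 -0.1637  0.1958] 0.0023038448566651366 [-0.4651 -0.0582 -0.1552]
local [-0.345   0.0021]
-0.3 (array([-0.045 , -0.0021, -0.0045]), np.float64(0.001))
-0.15 (array([-0.195 , -0.0023, -0.0054]), np.float64(0.001))
-0.137 (array([-0.208 , -0.0023, -0.0055]), np.float64(0.001))
```

View pics/crop6.png

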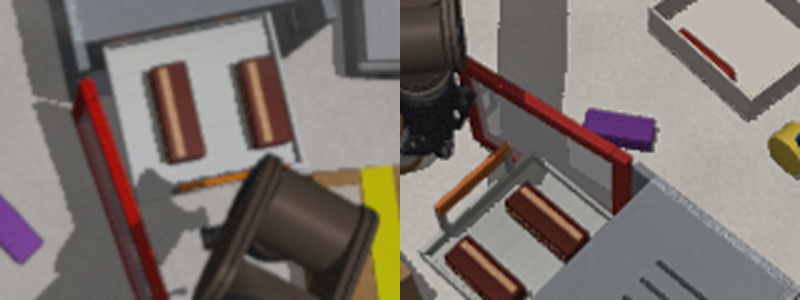

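The bacon lies flat at (175,110), beside the piece at (265,105). The fingers are centred in front of the orange handle. Pushing the tray home gently.

Request:
move_arm:
  plan:
    - {"x": -0.02,"y": -0.002,"z": -0.005,"yaw": 0,"fingers": 1}
    - {"x": -0.035,"y": -0.002,"z": -0.005,"yaw": 0,"fingers": 1}
    - {"x": -0.045,"y": -0.002,"z": -0.005,"yaw": 0,"fingers": 1}
    - {"x": -0.055,"y": -0.002,"z": -0.005,"yaw": 0,"fingers": 1}
    - {"x": -0.065,"y": -0.002,"z": -0.005,"yaw": 0,"fingers": 1}

```text
time: 9.0
eef_pos: [0.5363, -0.1563, 0.206]
tcp_rot: [-0.087, 0.996, -0.0, 0.0]
contact_force: [-1.9, -0.3, 0.7]
opening: 0.002
finger_force: 1.0
```

Request:
move_arm:
  plan:
    - {"x": -0.01,"y": 0,"z": 0,"yaw": 0,"fingers": 1}
    - {"x": -0.02,"y": 0,"z": 0,"yaw": 0,"fingers": 1}
    - {"x": -0.03,"y": 0,"z": 0,"yaw": 0,"fingers": 1}
    - {"x": -0.04,"y": 0,"z": 0,"yaw": 0,"fingers": 1}
    - {"x": -0.05,"y": 0,"z": 0,"yaw": 0,"fingers": 1}

```text
time: 9.5
eef_pos: [0.5853, -0.1472, 0.2048]
tcp_rot: [-0.087, 0.996, 0.0, -0.0]
contact_force: [-1.5, -0.3, 0.9]
opening: -0.001
finger_force: 0.9
```

Request:
move_arm:
  plan:
    - {"x": -0.012,"y": 0,"z": 0,"yaw": 0,"fingers": 1}
    - {"x": -0.024,"y": 0,"z": 0,"yaw": 0,"fingers": 1}
    - {"x": -0.036,"y": 0,"z": 0,"yaw": 0,"fingers": 1}
    - {"x": -0.048,"y": 0,"z": 0,"yaw": 0,"fingers": 1}
    - {"x": -0.06,"y": 0,"z": 0,"yaw": 0,"fingers": 1}

```text
time: 10.0
eef_pos: [0.6446, -0.1367, 0.2047]
tcp_rot: [-0.087, 0.996, 0.0, -0.0]
contact_force: [-1.8, 1.2, 1.4]
opening: -0.002
finger_force: 1.0
```

```bash
python3 - <<'E'
from h import *
np.set_printoptions(precision=4,suppress=True)
s=ctrl.get_state();print(s['time'],s['eef_pos'],s['contact_force'])
th=.174;R=np.array([[np.cos(th),-np.sin(th)],[np.sin(th),np.cos(th)]]);t=np.array([.81,-.106])
print("local",R.T@(s['eef_pos'][:2]-t))
E
```

```text
10.0 [ 0.6446 -0.1367  0.2047] [-1.8422  1.2412  1.4425]
local [-0.1682 -0.0016]
```

Request:
move_arm:
  plan:
    - {"x": -0.005,"y": 0,"z": 0,"yaw": 0,"fingers": 1}
    - {"x": -0.01,"y": 0,"z": 0,"yaw": 0,"fingers": 1}
    - {"x": -0.015,"y": 0,"z": 0,"yaw": 0,"fingers": 1}
    - {"x": -0.02,"y": 0,"z": 0,"yaw": 0,"fingers": 1}
    - {"x": -0.025,"y": 0,"z": 0,"yaw": 0,"fingers": 1}

```text
time: 10.5
eef_pos: [0.6684, -0.1329, 0.2048]
tcp_rot: [-0.087, 0.996, -0.0, -0.0]
contact_force: [-2.1, -0.4, -0.0]
opening: -0.0
finger_force: 0.9
```

Request:
move_arm:
  plan:
    - {"x": -0.002,"y": 0,"z": 0,"yaw": 0,"fingers": 1}
    - {"x": -0.004,"y": 0,"z": 0,"yaw": 0,"fingers": 1}
    - {"x": -0.006,"y": 0,"z": 0,"yaw": 0,"fingers": 1}

```text
time: 10.8
eef_pos: [0.6742, -0.1318, 0.2049]
tcp_rot: [-0.087, 0.996, -0.0, -0.0]
contact_force: [-1.1, -0.4, 0.3]
opening: 0.004
finger_force: 0.8
```

Request:
move_arm:
  plan:
    - {"x": -0.002,"y": 0,"z": 0,"yaw": 0,"fingers": 1}
    - {"x": -0.003,"y": 0,"z": 0,"yaw": 0,"fingers": 1}
    - {"x": -0.003,"y": 0,"z": 0,"yaw": 0,"fingers": 1}

```text
time: 11.1
eef_pos: [0.6752, -0.1316, 0.2049]
tcp_rot: [-0.087, 0.996, 0.0, -0.003]
contact_force: [-8.3, -0.3, 2.9]
opening: 0.001
finger_force: 4.0
```

The tray is home: the force rose at local x = -0.137, just where a home tray should stop. Backing off and rising, then planning the door push.

Request:
move_arm:
  plan:
    - {"x": 0.01,"y": 0,"z": 0,"yaw": 0,"fingers": 1}
    - {"x": 0.05,"y": 0,"z": 0,"yaw": 0,"fingers": 1}
    - {"x": 0.06,"y": 0,"z": -0.04,"yaw": 0,"fingers": 1}
    - {"x": 0.06,"y": 0,"z": -0.09,"yaw": 0,"fingers": 1}
    - {"x": 0.06,"y": 0,"z": -0.12,"yaw": 0,"fingers": 1}

```text
time: 11.6
eef_pos: [0.6186, -0.142, 0.3295]
tcp_rot: [-0.087, 0.996, -0.001, 0.003]
contact_force: [0.8, -0.0, 1.3]
opening: -0.002
finger_force: 0.0
```

```bash
cat >> h.py <<'E'
TH=.174;RC=np.array([[np.cos(TH),-np.sin(TH)],[np.sin(TH),np.cos(TH)]]);TC=np.array([.81,-.106]);HG=TC+RC@[-.14,.145]
def door(phi,rad,g,off=0.):
    """TCP xy for pushing door at angle phi, lever rad, finger half g; tool-y heading"""
    a=TH-np.pi/2-phi;n=TH+np.pi-phi
    return HG+rad*np.array([np.cos(a),np.sin(a)])+(.008+g)*np.array([np.cos(n),np.sin(n)]), TH+np.pi/2-phi+off
E
python3 - <<'E'
from h import *
np.set_printoptions(precision=4,suppress=True)
s=ctrl.get_state();print(s['time'],s['eef_pos'],s['qpos'],s['contact_force'])
a=shot("top","pics/t5.png");b=shot("scene","pics/s5.png")
r=lambda im,x,y:cv2.resize(im[y:y+120,x:x+160],(400,300),interpolation=2)
cv2.imwrite("pics/crop7.png",np.hstack([r(a,270,150),r(b,190,160)]))
p,h=door(1.435,.175,.055);print(p,go(*p,.325,h))
E
```

```text
11.6 [ 0.6186 -0.142   0.3295] [-0.3856  0.1375  1.5733  0.0008  1.4235 -2.1303] [ 0.7573 -0.0227  1.2918]
[0.4611 0.0192] (array([0.129 , 0.187 , 0.0051]), np.float64(1.435))
```

View pics/crop7.png

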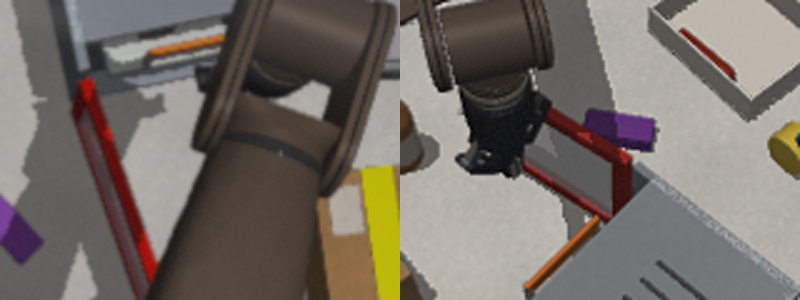

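The tray is home: its handle sits at the cabinet front at (185,45), and the door is untouched. Crossing over the door to its outer side.

Request:
move_arm:
  plan:
    - {"x": 0.129,"y": 0.187,"z": 0,"yaw": 0.72,"fingers": 1}
    - {"x": 0.129,"y": 0.187,"z": 0,"yaw": 0.72,"fingers": 1}
    - {"x": 0.129,"y": 0.187,"z": 0,"yaw": 0.72,"fingers": 1}
    - {"x": 0.129,"y": 0.187,"z": 0,"yaw": 0.72,"fingers": 1}
    - {"x": 0.129,"y": 0.187,"z": 0,"yaw": 0.72,"fingers": 1}

```text
time: 12.2
eef_pos: [0.4564, 0.0223, 0.3242]
tcp_rot: [0.271, 0.962, 0.001, 0.0]
contact_force: [0.2, 0.0, 0.8]
opening: -0.001
finger_force: 0.0
```

Request:
move_arm:
  plan:
    - {"x": 0,"y": 0,"z": 0,"yaw": 0.715,"fingers": 1}
    - {"x": 0,"y": 0,"z": 0,"yaw": 0.715,"fingers": 1}
    - {"x": 0,"y": 0,"z": 0,"yaw": 0.715,"fingers": 1}
    - {"x": 0,"y": 0,"z": 0,"yaw": 0.715,"fingers": 1}
    - {"x": 0,"y": 0,"z": 0,"yaw": 0.715,"fingers": 1}

```text
time: 12.7
eef_pos: [0.4585, 0.0204, 0.3242]
tcp_rot: [0.592, 0.806, 0.0, 0.0]
contact_force: [-0.0, 0.4, -0.1]
opening: 0.004
finger_force: 0.0
```

```bash
python3 - <<'E'
from h import *
np.set_printoptions(precision=4,suppress=True)
s=ctrl.get_state();print(s['time'],s['eef_pos'],s['qpos'])
p,h=door(1.435,.175,.055);print(p,go(*p,.207,h))
E
```

```text
12.7 [0.4585 0.0204 0.3242] [-0.1776 -0.2687  1.9682  0.0007  1.4412 -0.4825]
[0.4611 0.0192] (array([-0.0019,  0.002 ,  0.1172]), np.float64(-0.005))
```

Request:
move_arm:
  plan:
    - {"x": -0.002,"y": 0.002,"z": 0.04,"yaw": 0,"fingers": 1}
    - {"x": -0.002,"y": 0.002,"z": 0.08,"yaw": 0,"fingers": 1}
    - {"x": -0.002,"y": 0.002,"z": 0.11,"yaw": 0,"fingers": 1}
    - {"x": -0.002,"y": 0.002,"z": 0.117,"yaw": 0,"fingers": 1}
    - {"x": -0.002,"y": 0.002,"z": 0.117,"yaw": 0,"fingers": 1}

```text
time: 13.2
eef_pos: [0.4604, 0.019, 0.2067]
tcp_rot: [0.59, 0.808, -0.0, -0.001]
contact_force: [-0.1, -0.0, 0.8]
opening: 0.005
finger_force: 0.0
```

```bash
cat >> h.py <<'E'
def arc(phis,rads,g=.011,z=.207):
    s=ctrl.get_state();print(s['time'],s['eef_pos'].round(4),s['contact_force'].round(1),"q6",s['qpos'][5].round(3))
    e=s['eef_pos'][:2]-HG;a=TH+np.pi/2
    for f,r in zip(phis,rads):
        p,h=door(f,r,g);print(round(f,3),r,go(*p,z,h))
E
python3 - <<'E'
from h import *
np.set_printoptions(precision=4,suppress=True)
arc([1.435,1.39,1.33,1.26,1.18,1.1,1.02,.94,.86],[.175,.175,.175,.178,.18,.182,.185,.187,.19])
E
```

```text
13.2 [0.4604 0.019  0.2067] [-0.1 -0.   0.8] q6 -0.49
1.435 0.175 (array([-0.0441,  0.0007, -0.0004]), np.float64(0.0))
1.39 0.175 (array([-0.0519,  0.0001, -0.0004]), np.float64(-0.045))
1.33 0.175 (array([-0.0625, -0.0003, -0.0004]), np.float64(-0.105))
1.26 0.178 (array([-0.0753, -0.0029, -0.0004]), np.float64(-0.175))
1.18 0.18 (array([-0.0901, -0.0032, -0.0004]), np.float64(-0.255))
1.1 0.182 (array([-0.1049, -0.0024, -0.0004]), np.float64(-0.335))
1.02 0.185 (array([-0.1203, -0.0012, -0.0005]), np.float64(-0.415))
0.94 0.187 (array([-0.1352,  0.0021, -0.0005]), np.float64(-0.495))
0.86 0.19 (array([-0.1504,  0.0059, -0.0005]), np.float64(-0.575))
```

Request:
move_arm:
  plan:
    - {"x": -0.025,"y": 0,"z": 0,"yaw": 0,"fingers": 1}
    - {"x": -0.04,"y": 0.001,"z": 0,"yaw": 0,"fingers": 1}
    - {"x": -0.044,"y": 0.001,"z": 0,"yaw": 0,"fingers": 1}
    - {"x": -0.052,"y": 0,"z": 0,"yaw": -0.045,"fingers": 1}
    - {"x": -0.0625,"y": 0,"z": 0,"yaw": -0.105,"fingers": 1}

```text
time: 13.7
eef_pos: [0.4806, -0.0405, 0.2091]
tcp_rot: [0.545, 0.838, 0.001, 0.0]
contact_force: [-1.6, 0.9, -0.0]
opening: -0.005
finger_force: 0.6
```

```bash
python3 - <<'E'
from h import *
np.set_printoptions(precision=4,suppress=True)
arc([1.33,1.26,1.19,1.12,1.05,.98,.91],[.175,.178,.18,.182,.185,.187,.19])
E
```

```text
13.7 [ 0.4806 -0.0405  0.2091] [-1.6  0.9 -0. ] q6 -0.713
1.33 0.175 (array([ 0.0005, -0.0013,  0.0021]), np.float64(0.002))
1.26 0.178 (array([-0.012 , -0.0052,  0.0021]), np.float64(-0.068))
1.19 0.18 (array([-0.0248, -0.0072,  0.0021]), np.float64(-0.138))
1.12 0.182 (array([-0.0379, -0.0083,  0.0021]), np.float64(-0.208))
1.05 0.185 (array([-0.0514, -0.0095,  0.0021]), np.float64(-0.278))
0.98 0.187 (array([-0.0648, -0.0086,  0.0021]), np.float64(-0.348))
0.91 0.19 (array([-0.0787, -0.0077,  0.0021]), np.float64(-0.418))
```

Request:
move_arm:
  plan:
    - {"x": -0.012,"y": -0.005,"z": 0.002,"yaw": -0.068,"fingers": 1}
    - {"x": -0.025,"y": -0.007,"z": 0.002,"yaw": -0.138,"fingers": 1}
    - {"x": -0.038,"y": -0.008,"z": 0.002,"yaw": -0.208,"fingers": 1}
    - {"x": -0.0515,"y": -0.0095,"z": 0.002,"yaw": -0.278,"fingers": 1}
    - {"x": -0.065,"y": -0.0085,"z": 0.002,"yaw": -0.348,"fingers": 1}

```text
time: 14.2
eef_pos: [0.499, -0.1036, 0.2068]
tcp_rot: [0.392, 0.92, 0.001, 0.0]
contact_force: [-0.2, 1.9, -0.5]
opening: -0.0
finger_force: 0.6
```

Request:
move_arm:
  plan:
    - {"x": -0.0133,"y": -0.001,"z": 0,"yaw": -0.07,"fingers": 1}
    - {"x": -0.0267,"y": -0.001,"z": 0,"yaw": -0.14,"fingers": 1}
    - {"x": -0.04,"y": 0,"z": 0,"yaw": -0.21,"fingers": 1}
    - {"x": -0.0533,"y": 0.002,"z": 0,"yaw": -0.28,"fingers": 1}
    - {"x": -0.0663,"y": 0.005,"z": 0,"yaw": -0.35,"fingers": 1}

```text
time: 14.7
eef_pos: [0.5485, -0.1482, 0.2068]
tcp_rot: [0.226, 0.974, 0.0, 0.0]
contact_force: [-1.0, 1.1, 0.4]
opening: 0.002
finger_force: 0.6
```

```bash
python3 - <<'E'
from h import *
np.set_printoptions(precision=4,suppress=True)
arc([.63,.57,.51,.45,.40,.35],[.19,.193,.196,.2,.203,.205])
E
```

```text
14.7 [ 0.5485 -0.1482  0.2068] [-1.   1.1  0.4] q6 -1.558
0.63 0.19 (array([ 0.0014, -0.0023, -0.0002]), np.float64(0.001))
0.57 0.193 (array([-0.0102, -0.0061, -0.0002]), np.float64(-0.059))
0.51 0.196 (array([-0.0222, -0.0091, -0.0002]), np.float64(-0.119))
0.45 0.2 (array([-0.0347, -0.0125, -0.0002]), np.float64(-0.179))
0.4 0.203 (array([-0.0454, -0.0143, -0.0002]), np.float64(-0.229))
0.35 0.205 (array([-0.056 , -0.0146, -0.0002]), np.float64(-0.279))
```

Steady light contact and on the arc. Continuing more slowly.

Request:
move_arm:
  plan:
    - {"x": -0.01,"y": -0.006,"z": 0,"yaw": -0.059,"fingers": 1}
    - {"x": -0.022,"y": -0.009,"z": 0,"yaw": -0.119,"fingers": 1}
    - {"x": -0.0345,"y": -0.0125,"z": 0,"yaw": -0.179,"fingers": 1}
    - {"x": -0.0455,"y": -0.0145,"z": 0,"yaw": -0.229,"fingers": 1}
    - {"x": -0.056,"y": -0.0145,"z": 0,"yaw": -0.279,"fingers": 1}

```text
time: 15.2
eef_pos: [0.5924, -0.1859, 0.2067]
tcp_rot: [0.089, 0.996, 0.0, 0.0]
contact_force: [0.2, 0.8, -0.0]
opening: 0.002
finger_force: 0.4
```

```bash
python3 - <<'E'
from h import *
np.set_printoptions(precision=4,suppress=True)
arc([.35,.31,.27,.23,.19,.16,.13,.11,.09,.075],[.205,.207]+[.21]*8)
E
```

```text
15.2 [ 0.5924 -0.1859  0.2067] [ 0.2  0.8 -0. ] q6 -1.861
0.35 0.205 (array([ 0.    ,  0.    , -0.0003]), np.float64(-0.001))
0.31 0.207 (array([-0.0083, -0.0026, -0.0003]), np.float64(-0.041))
0.27 0.21 (array([-0.0168, -0.0058, -0.0003]), np.float64(-0.081))
0.23 0.21 (array([-0.0253, -0.0057, -0.0003]), np.float64(-0.121))
0.19 0.21 (array([-0.0337, -0.0053, -0.0002]), np.float64(-0.161))
0.16 0.21 (array([-0.04  , -0.0048, -0.0002]), np.float64(-0.191))
0.13 0.21 (array([-0.0463, -0.004 , -0.0002]), np.float64(-0.221))
0.11 0.21 (array([-0.0505, -0.0034, -0.0002]), np.float64(-0.241))
0.09 0.21 (array([-0.0546, -0.0028, -0.0002]), np.float64(-0.261))
0.075 0.21 (array([-0.0577, -0.0022, -0.0002]), np.float64(-0.276))
```

Request:
move_arm:
  plan:
    - {"x": -0.008,"y": -0.0025,"z": 0,"yaw": -0.041,"fingers": 1}
    - {"x": -0.017,"y": -0.006,"z": 0,"yaw": -0.081,"fingers": 1}
    - {"x": -0.0255,"y": -0.0055,"z": 0,"yaw": -0.121,"fingers": 1}
    - {"x": -0.0335,"y": -0.0055,"z": 0,"yaw": -0.161,"fingers": 1}
    - {"x": -0.039,"y": -0.005,"z": 0,"yaw": -0.191,"fingers": 1}

```text
time: 15.7
eef_pos: [0.6301, -0.1978, 0.2068]
tcp_rot: [-0.007, 1.0, -0.0, 0.0]
contact_force: [-0.5, 0.3, -0.2]
opening: -0.002
finger_force: 0.3
```

```bash
python3 - <<'E'
from h import *
np.set_printoptions(precision=4,suppress=True)
arc([.16,.14,.12,.10,.08,.06,.04,.02,0],[.21]*9)
E
```

```text
15.7 [ 0.6301 -0.1978  0.2068] [-0.5  0.3 -0.2] q6 -2.042
0.16 0.21 (array([-0.0008,  0.0001, -0.0002]), np.float64(-0.001))
0.14 0.21 (array([-0.005 , -0.0002, -0.0002]), np.float64(-0.021))
0.12 0.21 (array([-0.0092, -0.0005, -0.0002]), np.float64(-0.041))
0.1 0.21 (array([-0.0135, -0.0007, -0.0002]), np.float64(-0.061))
0.08 0.21 (array([-0.0177, -0.0007, -0.0002]), np.float64(-0.081))
0.06 0.21 (array([-0.0219, -0.0007, -0.0002]), np.float64(-0.101))
0.04 0.21 (array([-0.0261, -0.0007, -0.0002]), np.float64(-0.121))
0.02 0.21 (array([-0.0303, -0.0005, -0.0002]), np.float64(-0.141))
0 0.21 (array([-0.0345, -0.0002, -0.0002]), np.float64(-0.161))
```

Request:
move_arm:
  plan:
    - {"x": -0.004,"y": 0,"z": 0,"yaw": -0.02,"fingers": 1}
    - {"x": -0.008,"y": 0,"z": 0,"yaw": -0.04,"fingers": 1}
    - {"x": -0.012,"y": -0.001,"z": 0,"yaw": -0.06,"fingers": 1}
    - {"x": -0.015,"y": -0.001,"z": 0,"yaw": -0.07,"fingers": 1}
    - {"x": -0.018,"y": -0.001,"z": 0,"yaw": -0.08,"fingers": 1}

```text
time: 16.2
eef_pos: [0.6476, -0.1984, 0.206]
tcp_rot: [-0.046, 0.999, 0.0, -0.0]
contact_force: [-1.1, -0.7, 0.4]
opening: 0.0
finger_force: 0.2
```

Request:
move_arm:
  plan:
    - {"x": -0.0015,"y": 0,"z": 0,"yaw": -0.01,"fingers": 1}
    - {"x": -0.003,"y": 0,"z": 0,"yaw": -0.02,"fingers": 1}
    - {"x": -0.0045,"y": 0,"z": 0,"yaw": -0.03,"fingers": 1}
    - {"x": -0.006,"y": 0,"z": 0,"yaw": -0.04,"fingers": 1}
    - {"x": -0.0075,"y": 0,"z": 0,"yaw": -0.05,"fingers": 1}

```text
time: 16.7
eef_pos: [0.6525, -0.1983, 0.2059]
tcp_rot: [-0.071, 0.997, 0.0, -0.004]
contact_force: [-10.6, -1.3, 3.9]
opening: 0.001
finger_force: 5.3
```

```bash
python3 - <<'E'
from h import *
np.set_printoptions(precision=4,suppress=True)
arc([.08,.06,.05,.04,.02,0],[.21]*6)
E
```

```text
16.7 [ 0.6525 -0.1983  0.2059] [-10.6  -1.3   3.9] q6 -2.155
0.08 0.21 (array([ 0.0046,  0.0007, -0.0011]), np.float64(0.049))
0.06 0.21 (array([ 0.0004,  0.0001, -0.0011]), np.float64(0.029))
0.05 0.21 (array([-0.0017, -0.0001, -0.0011]), np.float64(0.019))
0.04 0.21 (array([-0.0038, -0.0003, -0.0011]), np.float64(0.009))
0.02 0.21 (array([-0.008 , -0.0007, -0.0012]), np.float64(-0.011))
0 0.21 (array([-0.0122, -0.001 , -0.0012]), np.float64(-0.031))
```

At about 0.06 rad it's on the roller, with about the stated resistance. Easing through.

Request:
move_arm:
  plan:
    - {"x": -0.0015,"y": 0,"z": 0,"yaw": 0,"fingers": 1}
    - {"x": -0.003,"y": 0,"z": 0,"yaw": -0.01,"fingers": 1}
    - {"x": -0.0045,"y": 0,"z": 0,"yaw": -0.01,"fingers": 1}
    - {"x": -0.006,"y": 0,"z": 0,"yaw": -0.02,"fingers": 1}
    - {"x": -0.007,"y": 0,"z": 0,"yaw": -0.02,"fingers": 1}

```text
time: 17.2
eef_pos: [0.6622, -0.1966, 0.206]
tcp_rot: [-0.081, 0.997, 0.0, 0.001]
contact_force: [0.6, -1.2, -0.4]
opening: -0.0
finger_force: 0.0
```

Request:
move_arm:
  plan:
    - {"x": -0.001,"y": 0,"z": 0,"yaw": 0,"fingers": 1}
    - {"x": -0.002,"y": 0,"z": 0,"yaw": 0,"fingers": 1}
    - {"x": -0.003,"y": 0,"z": 0,"yaw": -0.01,"fingers": 1}
    - {"x": -0.004,"y": 0,"z": 0,"yaw": -0.01,"fingers": 1}

```text
time: 17.6
eef_pos: [0.6645, -0.1962, 0.2059]
tcp_rot: [-0.086, 0.996, 0.0, -0.002]
contact_force: [-7.8, -0.8, 3.3]
opening: 0.003
finger_force: 3.7
```

```bash
python3 - <<'E'
from h import *
np.set_printoptions(precision=4,suppress=True)
arc([.04,.02,0],[.21]*3)
E
```

```text
17.6 [ 0.6645 -0.1962  0.2059] [-7.8 -0.8  3.3] q6 -2.176
0.04 0.21 (array([ 0.0085, -0.0005, -0.001 ]), np.float64(0.039))
0.02 0.21 (array([ 0.0043, -0.001 , -0.0011]), np.float64(0.019))
0 0.21 (array([ 0.0001, -0.0014, -0.0011]), np.float64(-0.001))
```

It snapped through, and is now stopped hard at ≈0 rad. Retracting straight back and checking.

Request:
move_arm:
  plan:
    - {"x": 0.005,"y": 0,"z": 0,"yaw": 0,"fingers": 1}
    - {"x": 0.03,"y": 0,"z": 0,"yaw": 0,"fingers": 1}
    - {"x": 0.07,"y": 0,"z": -0.02,"yaw": 0,"fingers": 1}
    - {"x": 0.1,"y": 0,"z": -0.06,"yaw": 0,"fingers": 1}
    - {"x": 0.1,"y": 0.04,"z": -0.1,"yaw": 0,"fingers": 1}

```text
time: 18.1
eef_pos: [0.5588, -0.1814, 0.3019]
tcp_rot: [-0.083, 0.997, -0.001, -0.0]
contact_force: [0.8, -0.1, 0.7]
opening: 0.002
finger_force: 0.0
```

Request:
move_arm:
  plan:
    - {"x": 0,"y": 0.05,"z": -0.05,"yaw": 0,"fingers": 1}
    - {"x": 0,"y": 0.1,"z": -0.08,"yaw": 0,"fingers": 1}
    - {"x": 0,"y": 0.15,"z": -0.08,"yaw": 0,"fingers": 1}
    - {"x": 0,"y": 0.2,"z": -0.08,"yaw": 0,"fingers": 1}
    - {"x": 0,"y": 0.2,"z": -0.08,"yaw": 0,"fingers": 1}

```text
time: 18.6
eef_pos: [0.5263, 0.0219, 0.383]
tcp_rot: [-0.087, 0.996, 0.0, 0.002]
contact_force: [-0.3, -0.6, 0.1]
opening: 0.001
finger_force: 0.0
```

```bash
python3 - <<'E'
from h import *
s=ctrl.get_state();print(s['time'],s['eef_pos'],s['contact_force'])
a=shot("top","pics/t6.png");b=shot("scene","pics/s6.png")
c=np.zeros((600,800,3),np.uint8);r=lambda im:cv2.resize(im,(400,300))
z=lambda im,x,y:cv2.resize(im[y:y+120,x:x+160],(400,300),interpolation=2)
cv2.imwrite("pics/crop8.png",np.vstack([np.hstack([r(a),r(b)]),np.hstack([z(a,280,110),z(b,190,175)])]))
E
```

```text
18.6 [0.5263431  0.0218576  0.38297798] [-0.2844586  -0.59317924  0.05082036]
```

View pics/crop8.png

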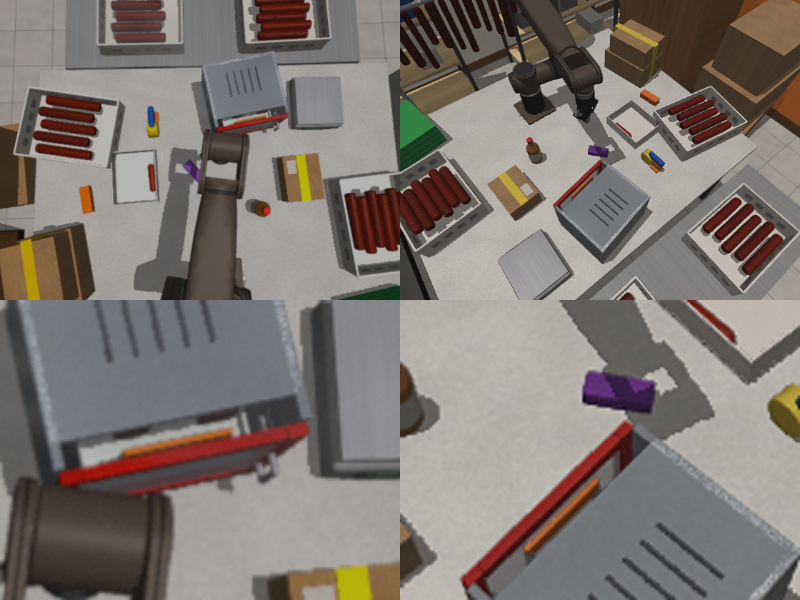

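The door is flush with the cabinet front (scene crop, red rail from (465,580) to (630,428)) and the tray is home behind it. The sausage is still in its basket, the bystanders look unmoved, and the robot is clear of everything. Handing in.

```bash
python3 -c "
from plant import ctrl
print(ctrl.sign_off())"
```

```text
the job is handed in; nothing more can be done
None
```

I laid the bacon flat on the tray beside the other piece, slid the tray home and eased the door shut on its catch in about 19 s, left the sausage in its basket, and handed the job in; the verdict was not shown.

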